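# Fit the crank sleeve and set the purge valve

### The job

Three bright metal tubes stand on the green mat: pick the middle-sized one, the only one whose bore fits the bare steel pin on the yellow boss of the red valve wheel, and slide it fully down over the pin as the wheel's crank handle. Holding that sleeve, crank the wheel clockwise (seen from above) until the valve is closed against its stop, then back it off exactly two full turns anticlockwise. Finish there still gripping the sleeve on its pin, and leave the other tubes and everything else on the bench where they are.

Things in the scene. Friction and masses are not known exactly. Their poses are not given: they have to be found in the camera images.
- sleeve_mid: plain bright aluminium tube standing upright on the green mat, 30 mm outside diameter, bore 16 mm straight through, 50 mm tall; origin at the centre of its underside, z along the bore. THE ONE TO FIT: it goes over the 12 mm pin with 2 mm play all round and turns freely on it. About 60 g
- sleeve_small: plain bright aluminium tube standing upright on the green mat, 20 mm outside diameter, bore 8 mm straight through, 50 mm tall; origin at the centre of its underside, z along the bore. Too tight for the pin; leave it alone
- sleeve_large: plain bright aluminium tube standing upright on the green mat, 40 mm outside diameter, bore 26 mm straight through, 50 mm tall; origin at the centre of its underside, z along the bore. Far too loose on the pin; leave it alone
- valve_wheel (a joint): turning of the red wheel about its upright axis, rad: 0 = closed, hard against the stop; grows anticlockwise seen from above (opening); two turns = 12.566; starts 4 to 8.5 rad open; the far stop is at 31.4. Stiff: about 0.12 N m of friction, so 3 N at the pin, and it stays where it is left
- wheel_center (a point): point on the wheel's axis, 95 mm above the bench, level with the foot of the pin. The wheel (red rim 102 mm outside diameter, three spokes, hub; nothing but the pin stands more than 2 mm above this level) sits on a brass stem on an aluminium manifold block 110 x 80 x 45 mm that is fixed to the bench
- pin_foot (a point): centre of the foot of the upright steel crank pin, on the top of a yellow 26 mm boss on the wheel's rim, 45 mm from the wheel's axis, 95 mm above the bench. The pin is 12 mm in diameter and 36 mm tall, its top 5 mm tapered to 6 mm; a sleeve fully down rests with its underside at this point. It goes round with the wheel; z points up
- hex_key: bystander: steel hex key 105 mm long with a 25 mm leg, 6 mm thick, lying on the mat; origin under its long arm's middle
- glue_bottle: bystander: small red bottle with white cap, 38 mm diameter, 95 mm tall; origin at its underside
- resin_jar: bystander: amber jar with orange lid, 64 mm diameter, 75 mm tall; origin at its underside
- circuit_board: bystander: green circuit board 60 x 45 mm, about 14 mm high; origin at its underside
- screwdriver: bystander: screwdriver 170 mm long lying on the bench near the robot; origin under its middle
Mind the look-alikes: they are no part of the job. Leave any pink look-alike of the sleeve_mid alone.

How it is judged (in metres and radians):
On the way, in this order (a step that is already met when the one before it is completed fails the run):
1. the middle-sized sleeve is fully down on the crank pin (horizontal distance between sleeve_mid and pin_foot below 0.006 m and z of sleeve_mid in the frame of pin_foot between -0.004 and 0.008 m and angle between sleeve_mid's own z axis and vertical below 0.2 rad), for 0.2 s.
2. cranked by the sleeve, held in the fingers, the valve is closed against its stop (all of step 1 and contact force between the fingers and sleeve_mid above 1.5 N and value of joint valve_wheel below 0.07 rad), for 0.2 s.
3. backed off two turns by the held sleeve (all of step 1 and contact force between the fingers and sleeve_mid above 1.5 N and value of joint valve_wheel between 12.306 and 12.826 rad), for 0.2 s.
At the end, for the whole second after the job is handed in: The wheel stands still two turns (12.566 rad, within 0.26 rad = 15 degrees) open from its stop, the middle-sized sleeve is on the pin, upright within 0.2 rad, within 6 mm of its axis and within 8 mm of fully down, and the fingers grip it with at least 1.5 N (all of step 3 and velocity of joint valve_wheel between -0.1 and 0.1 rad/s); the arm keeps its last pose, push and grip.
It fails at once if a wrong sleeve or another thing on the bench was shifted more than 25 mm (distance of any of sleeve_small, sleeve_large, hex_key, glue_bottle, resin_jar, circuit_board, screwdriver from where it was at the start of the episode above 0.025 m).
It fails at once if a standing tube, bottle or jar was knocked over (angle between any of sleeve_small, sleeve_large, glue_bottle, resin_jar's own z axis and vertical above 0.7 rad).
It also fails if it takes over 67 s, if anything falls off the work surface, if the arm or the gripper's body presses on something with over 40 N, if the wrist force passes 120 N, or if a joint passes its speed limit or range.

### The arm

A 7-joint arm with a two-finger parallel gripper is mounted at the origin on the work surface. World frame = base frame: x ahead of the robot, y to its left, z up, the work surface at z = 0. Lengths are in mm, angles in rad, forces in N, time in s.
With the tool pointing down it reaches from about 425 to 1025 mm from the base axis. Payload 9.4 kg.
Tool frame: the origin (TCP) lies where the fingers leave the gripper's body, on its centre line; the fingertips stand 84 mm ahead of it and the grasp point (between the pads) lies 65 mm ahead of it; z points along the fingers, y is the line along which they close (so a half turn about z gives the same grasp; the last joint's range is limited). The gripper opens to 93 mm and grips with 3 to 60 N. Pads are 15 mm wide; open, the fingers measure 128 mm over their backs; the gripper's body (75 mm by 188 mm) begins 65 mm behind the grasp point.
Start: joints at [-0.077, 0.599, -0.003, 1.599, 0.002, 0.943, -0.08], TCP at [725, -0.004, 302.718] pointing down, gripper open.
Joint ranges: [-2.57, 2.57], [-0.35, 1.97], [-1.29, 1.29], [0.11, 2.56], [-1.05, 4.19], [0.11, 1.86], [-2.63, 2.63]. Speed limits (rad/s): [2.22, 2.22, 3.01, 3.01, 3.14, 3.14, 3.14].

### API

Orientations are given as a 3x3 rotation matrix whose columns are the frame's x, y, z axes.
In Python, from rig import bot, readout, cams, finish_job gives the robot as it stands. The module is installed in compiled form; this text tells all that it offers. Calls block until the motion is done:
- bot.move_to(position, orientation): joint-space move of the TCP to a pose.
- bot.movel(position, rot=None, velocity=150, force_limit=None): straight line of the TCP; rot=None keeps the orientation; velocity is the mean speed in mm/s. With force_limit (N) it stops when the force on the tool has changed by that much, and returns True; else False.
- bot.movej(angles): joint-space move.
- bot.let_go() and bot.grab(grasp_force=None): open the fingers fully, or close them until they stop; grasp_force is the grip in N (None keeps the last).
- bot.hold(seconds).
- bot.solve_ik(position, orientation): joint angles nearest the present ones, or None.
- readout.sense(): the state.
- cams.camera(name): name is "scene" or "side" or "wrist"; returns a dict with "frame" (384x512x3 uint8, blue, green, red), "fx", "fy", "cx", "cy" (pixels), "camera_from_world" (4x4, takes a point from world to camera coordinates); the wrist camera has in their place "hand_eye" (4x4, takes a point from camera to tool coordinates, whose origin is the TCP and whose axes are the flange's). Camera axes: x right, y down, z forward; pixel columns grow to the right and rows downward; lengths in mm; the calibration is good to about 2 mm. A picture is of the moment at which its call begins: read the wrist's pose just before it. There is no depth.
A pose or a line that the arm cannot do raises bot.Unreachable and nothing moves.
- finish_job(): hands the job in; it is judged then, once.
Trained networks look in a picture, given as the dict that the camera call returned (one of the last four; its "shot" number tells which), for a name from the list of things; names that differ only in an ending like _2 or _b are one class to them, and where a whole thing is asked for, a point or a joint stands for the part that bears it (a point fixed in the world has none). Each returns a list of dicts, best first, with "conf" (0 to 1); they miss things now and then, are a little off and sometimes report something else, mostly with a low value. They report only what shows in the picture. A call takes as long as a camera call. They do not tell look-alikes from the thing itself.
- cams.trace(picture, thing): "mask" (384x512 bool, what is visible of it) and "centre" ([column, row] in pixels, amid what is visible of it).
- cams.pinpoint(picture, thing): "centre" ([column, row] in pixels: a listed point, or the origin of a listed thing).
The state is a dict: "clock": time; "joint_positions": joint angles; "joint_velocities": joint speeds; "effort": joint torques, N m; "eef_pos": TCP position; "orientation": TCP orientation; "contact_force": force on the tool from outside, world axes, zero at the start; "ft_torque": the same for the moment, N m; "gripper_width": finger opening in mm; "gripper_force": force on a finger pad.
Only numpy, scipy, OpenCV 4.12 (cv2) and the standard library are available. Lean on these libraries where they do the work, as an engineer would, in place of code of your own. Each camera call takes 0.05 s, during which the arm holds its last target. There are 200 camera calls.

## Working session

There is one attempt and no reset: what is moved stays moved. The work goes in short steps, each a Python script; the robot and the scene stay as the last script left them, time stands still between calls to the robot, and variables do not carry over. Pictures are saved under pics/ and viewed, at most 10 in all, crops included, and the job is handed in when it is done.

```bash
mkdir -p pics; ls; cat > h.py <<'E'
import numpy as np, cv2
from rig import bot, readout, cams, finish_job
def ray(p,uv,pose=None):
    d=np.array([(uv[0]-p['cx'])/p['fx'],(uv[1]-p['cy'])/p['fy'],1.])
    if 'camera_from_world' in p:
        T=np.linalg.inv(np.array(p['camera_from_world']))
    else:
        T=np.eye(4);T[:3,:3]=pose[1];T[:3,3]=pose[0];T=T@np.array(p['hand_eye'])
    return T[:3,3],T[:3,:3]@d
def onz(p,uv,z,pose=None):
    o,d=ray(p,uv,pose);return o+d*(z-o[2])/d[2]
def wrist():
    s=readout.sense();return cams.camera('wrist'),(np.array(s['eef_pos']),np.array(s['orientation']))
E
python3 - <<'E'
from h import *
ims=[]
for n in ['scene','side','wrist']:
    if n=='wrist': p,pose=wrist()
    else: p=cams.camera(n);pose=None
    cv2.imwrite(f'pics/{n}0.png',p['frame'])
    for t in ['sleeve_mid','sleeve_small','sleeve_large','pin_foot','wheel_center']:
        z=95 if t[0] in'pw' else 0
        for r in cams.pinpoint(p,t)[:4]:
            print(n,t,round(r['conf'],2),np.round(r['centre'],1),np.round(onz(p,r['centre'],z,pose),0))
    ims.append(p['frame'])
b=np.hstack(ims[:2]);
cv2.imwrite('pics/a.png',np.vstack([cv2.resize(b,(780,292)),cv2.resize(ims[2],(390,292)).repeat(1,0) if 0 else np.hstack([cv2.resize(ims[2],(390,292)),np.zeros((292,390,3),np.uint8)])]))
print(readout.sense())
E
```

```text
pics
scene sleeve_mid 0.74 [303.3 191.4] [637. 149.   0.]
scene sleeve_mid 0.67 [357.2 205.8] [764. 203.   0.]
scene sleeve_mid 0.62 [383.1 215. ] [826. 222.   0.]
scene sleeve_large 0.63 [252.7 155.9] [457. 152.   0.]
scene pin_foot 0.67 [178.4 248.4] [ 574. -192.   95.]
scene wheel_center 0.82 [196.3 243.3] [ 593. -160.   95.]
side sleeve_mid 0.74 [229.7 240.7] [637. 148.  -0.]
side sleeve_mid 0.73 [172.3 254.8] [766. 201.   0.]
side sleeve_mid 0.56 [144.6 263.4] [823. 231.   0.]
side sleeve_small 0.74 [291.3 311.4] [487. 333.   0.]
side sleeve_large 0.86 [306.3 242.4] [453. 141.   0.]
side pin_foot 0.8 [268.3 131.8] [ 564. -196.   95.]
side wheel_center 0.82 [257.6 139.1] [ 592. -156.   95.]
wrist sleeve_mid 0.7 [285.6   4.4] [760. 209.   0.]
wrist sleeve_mid 0.64 [187.2  46.3] [634. 162.   0.]
wrist sleeve_large 0.66 [50.9 62. ] [455. 144.   0.]
wrist pin_foot 0.8 [138.6 327.4] [ 566. -194.   95.]
{'clock': 0.9, 'joint_positions': array([-0.07669723,  0.599279  , -0.00250747,  1.59937534,  0.00181165,
        0.94289907, -0.07977415]), 'joint_velocities': array([-0.00114757, -0.00084659, -0.00033044, -0.00040292,  0.00166486,
       -0.00117526, -0.00019706]), 'effort': array([-3.84220139e-04, -7.64820385e+01,  1.49645001e+00, -2.52703983e+01,
       -5.22226305e-02,  1.04925354e-02,  5.66137430e-05]), 'eef_pos': array([ 7.25012029e+02, -2.82401160e-03,  3.02741633e+02]), 'orientation': array([[-5.77921673e-05,  9.99999997e-01,  4.54268632e-05],
       [ 9.99999997e-01,  5.77943635e-05, -4.83455661e-05],
       [-4.83481914e-05,  4.54240691e-05, -9.99999998e-01]]), 'contact_force': array([-0.26747104, -0.30380322,  1.39851957]), 'ft_torque': array([-0.00913015,  0.01056138,  0.03521817]), 'gripper_force': 0.0, 'gripper_width': 93.34169521211318}
```

View pics/scene0.png

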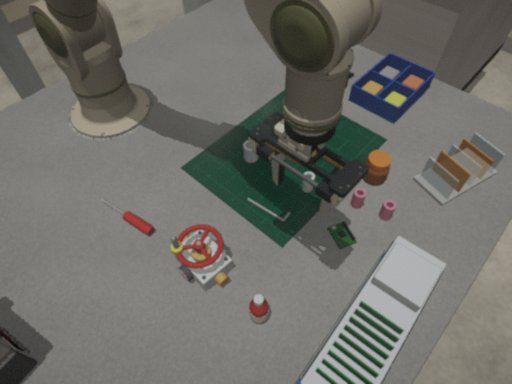

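View pics/side0.png

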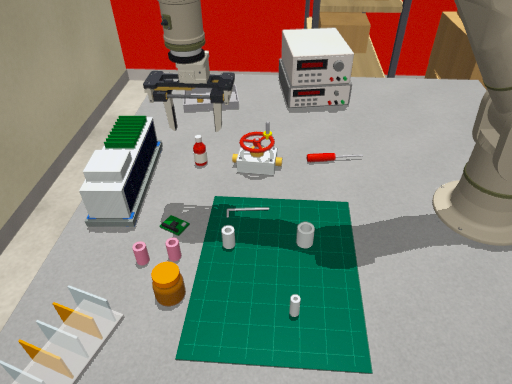

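Candidates for the sleeve, by pixel:
- **Side view:** bright tubes at (229,240) medium, (306,240) large and (294,310) small. Pink look-alikes at (173,250) and (141,254).
- **Scene view:** the medium tube is at (306,183), with the pink ones at (358,198) and (388,210).

I choose the medium bright tube, at about (637,148). I'll check it close up with the wrist camera and take a view of the wheel too.

```bash
python3 - <<'E'
from h import *
R=np.array([[0,1,0],[1,0,0],[0,0,-1.]])
def look(xy,z,names,fn):
    bot.move_to([*xy,z],R)
    p,pose=wrist(); cv2.imwrite(fn,p['frame'])
    for t,zz in names:
        for r in cams.pinpoint(p,t)[:3]:
            print(t,round(r['conf'],2),np.round(r['centre'],1),np.round(onz(p,r['centre'],zz,pose),1))
    return p,pose
look((590,-180),320,[('pin_foot',95),('wheel_center',95)],'pics/w1.png')
look((625,-130),320,[('pin_foot',95),('wheel_center',95)],'pics/w2.png')
p,pose=look((637,130),250,[('sleeve_mid',0),('sleeve_large',0),('sleeve_small',0)],'pics/m1.png')
print(np.array(p['hand_eye']).round(2),p['fx'])
for r in cams.trace(p,'sleeve_mid')[:2]:
    ys,xs=np.where(r['mask']);print(r['conf'],xs.min(),xs.max(),ys.min(),ys.max())
a=[cv2.imread(f'pics/{n}.png') for n in('w1','w2','m1')]
cv2.imwrite('pics/b.png',cv2.resize(np.vstack([np.hstack(a[:2]),np.hstack([a[2],a[2]*0])]),(800,600)))
print(readout.sense()['clock'])
E
```

```text
pin_foot 0.81 [234.6 194.9] [ 563.9 -192.2   95. ]
wheel_center 0.55 [260.8 166.1] [ 595.1 -157.    95. ]
pin_foot 0.79 [209.3 234.3] [ 566.  -192.5   95. ]
wheel_center 0.6 [230.2 208.7] [ 593.  -158.2   95. ]
sleeve_mid 0.97 [359.8 113.4] [759.5 207.1   0. ]
sleeve_mid 0.8 [417.5  98.2] [825.3 224.1   0. ]
sleeve_mid 0.68 [257.2 152.7] [637.3 160.6   0. ]
sleeve_large 0.85 [114.2 167.7] [456.8 142.1   0. ]
[[  0.    -0.96  -0.29  81.92]
 [  1.     0.    -0.    -0.54]
 [  0.    -0.29   0.96 -82.6 ]
 [  0.     0.     0.     1.  ]] 268.0683992400928
0.94 409 463 82 112
0.86 243 270 141 171
3.75
```

View pics/b.png

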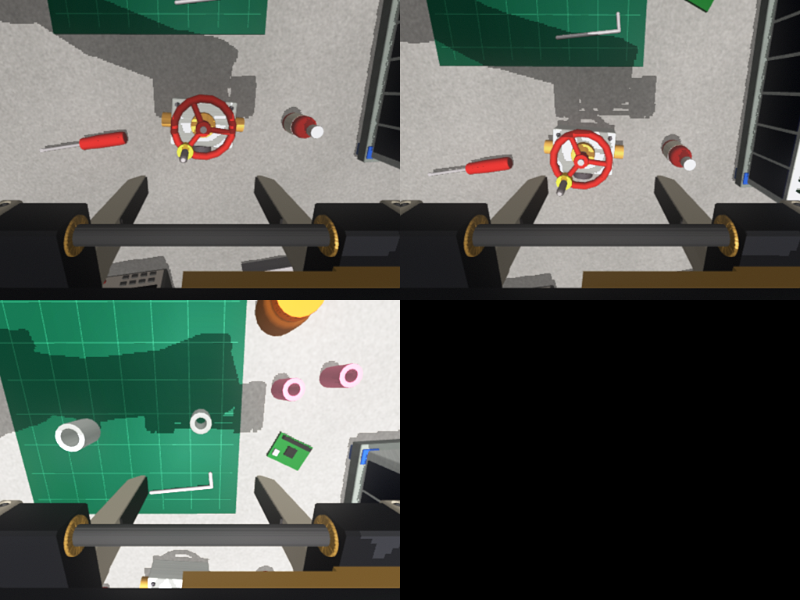

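The close view shows the medium bright ring at tile (201,421), which is pixel (257,155). It stands between the larger tube at (75,435) and the pink ones, so the choice is confirmed. I'll refine its position by fitting the silhouette.

```bash
cat >> h.py <<'E'
from scipy.optimize import least_squares
def Tcw(p,pose):
    if 'camera_from_world' in p: return np.array(p['camera_from_world'])
    T=np.eye(4);T[:3,:3]=pose[1];T[:3,3]=pose[0];return np.linalg.inv(T@np.array(p['hand_eye']))
def proj(p,X,pose):
    c=X@Tcw(p,pose)[:3,:3].T+Tcw(p,pose)[:3,3];return np.c_[c[:,0]/c[:,2]*p['fx']+p['cx'],c[:,1]/c[:,2]*p['fy']+p['cy']]
def cyl(x,y,z0,r=15,h=50):
    a=np.linspace(0,2*np.pi,72);return np.vstack([np.c_[x+r*np.cos(a),y+r*np.sin(a),a*0+z] for z in(z0,z0+h)])
def fitcyl(p,pose,mask,g,z0=0):
    ys,xs=np.where(mask);b=np.array([xs.min(),xs.max()+1,ys.min(),ys.max()+1])
    def f(v):
        q=proj(p,cyl(v[0],v[1],z0),pose);return np.r_[q[:,0].min(),q[:,0].max(),q[:,1].min(),q[:,1].max()]-b
    s=least_squares(f,g);return s.x,s.fun
R=np.array([[0,1,0],[1,0,0],[0,0,-1.]])
E
python3 - <<'E'
from h import *
def best(p,pose):
    for r in cams.trace(p,'sleeve_mid'):
        v,e=fitcyl(p,pose,r['mask'],[637,150])
        if np.hypot(*(v-[637,150]))<40: print(v.round(1),e.round(1),round(r['conf'],2))
p,po=wrist();best(p,po)
for n in('scene','side'): best(cams.camera(n),None)
bot.move_to([637,60,260],R);p,po=wrist();best(p,po);cv2.imwrite('pics/m2.png',p['frame'])
E
```

```text
[637.4 161.4] [-0.6  0.6 -0.5  0.5] 0.78
[637.2 165.7] [-0.4  0.4 -1.3  1.2] 0.65
[636.8 161.7] [ 0.3 -0.3  0.3 -0.3] 0.63
```

```bash
python3 - <<'E'
from h import *
bot.move_to([637,161.5,200],R)
print(bot.movel([637,161.5,95],force_limit=15,velocity=120))
bot.grab(30); s=readout.sense(); print(s['gripper_width'],s['gripper_force'],s['eef_pos'],s['contact_force'])
bot.movel([637,161.5,260],velocity=150)
bot.move_to([593,-120,260],R)
bot.hold(.2)
s=readout.sense(); print(s['gripper_width'],s['clock'],s['contact_force'])
for n in('wrist','scene','side'):
    if n=='wrist': p,po=wrist()
    else: p,po=cams.camera(n),None
    cv2.imwrite(f'pics/g_{n}.png',p['frame'])
    for r in cams.trace(p,'sleeve_mid')[:4]:
        v,e=fitcyl(p,po,r['mask'],[593,-120],165)
        if np.hypot(*(v-[593,-120]))<40: print(n,v.round(1),e.round(1),round(r['conf'],2))
    for t in('pin_foot','wheel_center'):
        for r in cams.pinpoint(p,t)[:1]: print(n,t,r['conf'],onz(p,r['centre'],95,po).round(1))
a=[cv2.imread(f'pics/g_{n}.png') for n in('wrist','scene','side')]
cv2.imwrite('pics/c.png',np.vstack([np.hstack([cv2.resize(a[0],(400,300)),cv2.resize(a[1][150:300,100:300],(400,300))]),np.hstack([cv2.resize(a[2][60:210,170:370],(400,300)),cv2.resize(a[0][200:384,150:370],(400,300))])]))
E
```

```text
False
29.21197821039101 29.99958297237754 [636.96553472 161.51265364  94.9504854 ] [ 0.07669117 -0.04549469 -0.31406185]
28.96675595453771 9.6667 [0.40389287 0.22097656 0.28254601]
wrist [ 593.8 -117.1] [-0.1  0.1 -2.9  2.6] 0.81
scene [ 603.6 -131. ] [-5.6  5.9 -9.3  8.9] 0.66
scene pin_foot 0.85 [ 576.2 -194.1   95. ]
scene wheel_center 0.74 [ 594.3 -157.    95. ]
side [ 592.6 -124. ] [ 0.2 -0.2 -0.4  0.3] 0.63
side pin_foot 0.98 [ 566.3 -198.2   95. ]
side wheel_center 0.58 [ 592.6 -164.6   95. ]
```

View pics/c.png

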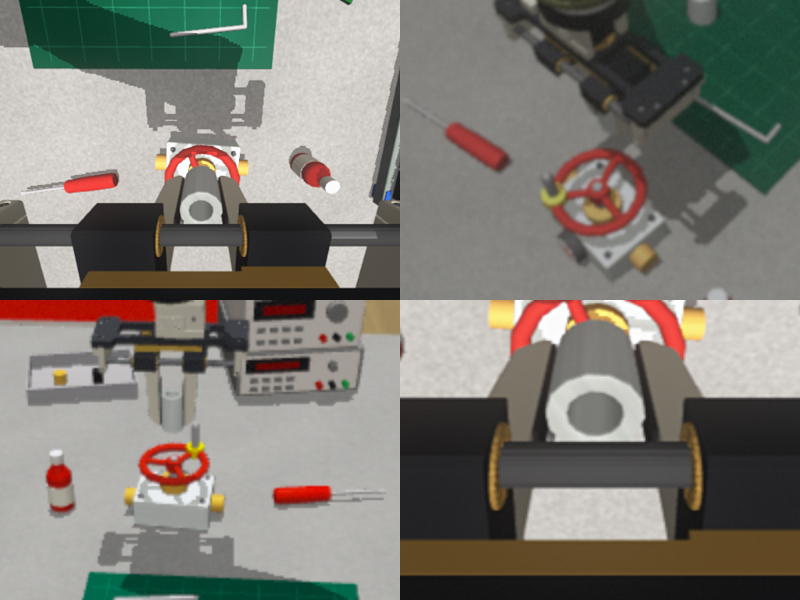

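The tube is held upright in the fingers, with its bore visible at wrist pixel (259,267). The pin is at scene tile (548,185). Next I'll overlay the predicted pin and rim on the earlier clear views to refine both positions.

```bash
python3 - <<'E'
from h import *
p,po=wrist(); print('ring y',onz(p,(258.9,267.5),215,po).round(1))
W=[593.3,-158];P=[565.3,-193]
def circ(c,r,z):
    a=np.linspace(0,2*np.pi,60);return np.c_[c[0]+r*np.cos(a),c[1]+r*np.sin(a),a*0+z]
side=cams.camera('side')
tiles=[]
for fn,pp,pose in(('w1',p,((590,-180,320),R)),('w2',p,((625,-130,320),R)),('side0',side,None)):
    im=cv2.imread(f'pics/{fn}.png')
    c=proj(pp,np.array([[*W,95]]),pose)[0]; h=(50 if fn[0]=='w' else 30)
    x0,y0=(c-h).astype(int); k=400/(2*h)
    cr=cv2.resize(im[y0:y0+2*h,x0:x0+2*h],(400,400),interpolation=cv2.INTER_CUBIC)
    raw=cr.copy()
    for cc,r,z,col in((W,51,95,(255,0,0)),(P,13,95,(0,255,0)),(P,3,131,(255,0,255)),(P,6,95,(255,255,0))):
        q=((proj(pp,circ(cc,r,z),pose)+.5-[x0,y0])*k).astype(np.int32);cv2.polylines(cr,[q],True,col,1)
    tiles.append((raw,cr))
o=np.vstack([np.hstack([t[0] for t in tiles]),np.hstack([t[1] for t in tiles])])
cv2.imwrite('pics/d.png',cv2.resize(o,(800,533)))
E
```

```text
ring y [ 593.4 -119.2  215. ]
```

View pics/d.png

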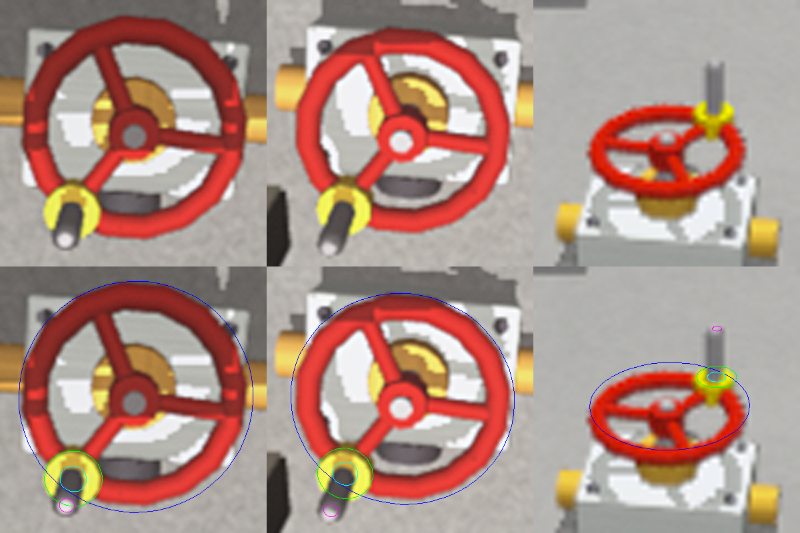

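The overlay agrees: the pin top (magenta) and boss circle (green) lie within about 1 mm in all three views. Inserting now.

```bash
python3 - <<'E'
from h import *
x,y=564.9,-193.5
bot.movel([x,y,260]); bot.movel([x,y,232],velocity=100)
hit=bot.movel([x,y,189],velocity=40,force_limit=8)
bot.hold(.1);s=readout.sense(); print(hit,s['eef_pos'].round(2),s['contact_force'].round(1),s['gripper_width'],s['clock'])
p,po=wrist();cv2.imwrite('pics/i_w.png',p['frame']);q=cams.camera('side');cv2.imwrite('pics/i_s.png',q['frame'])
r=cams.trace(q,'sleeve_mid')
for k in r: print(k['conf'],k['centre'],proj(q,np.array([[x,y,120.]]),None))
cv2.imwrite('pics/e.png',np.hstack([cv2.resize(p['frame'][200:350,180:330],(400,400)),cv2.resize(q['frame'][90:180,220:310],(400,400))]))
E
```

```text
False [ 564.95 -193.52  189.25] [ 0.6  0.2 -0.2] 29.3864937125482 12.8
0.58 [255.3, 140.9] [[267.95557995 124.78390395]]
0.57 [140.3, 252.1] [[267.95557995 124.78390395]]
0.48 [270.2, 122.2] [[267.95557995 124.78390395]]
```

View pics/e.png

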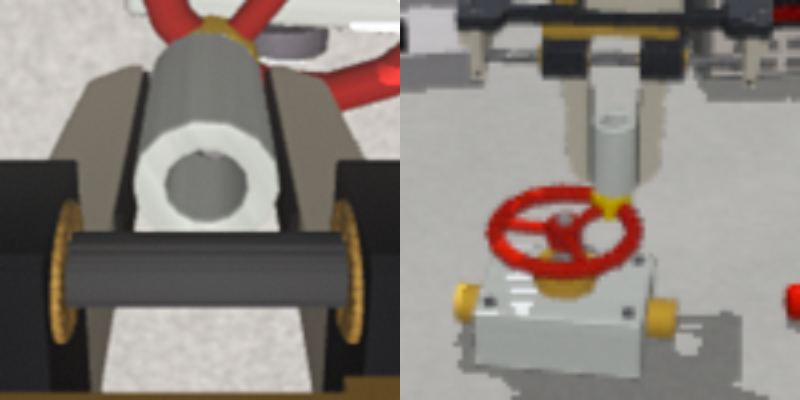

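The sleeve is on the pin and sits just at the yellow boss (side tile (612,195)). I'll seat it, then start cranking and log the forces.

```bash
cat >> h.py <<'E'
def crank(W,r,th,z,total,step=.4,vel=80,lim=20,quiet=False):
    n=int(np.ceil(abs(total)/step));d=total/n;L=[]
    for i in range(n):
        th+=d;hit=bot.movel([W[0]+r*np.cos(th),W[1]+r*np.sin(th),z],velocity=vel,force_limit=lim)
        s=readout.sense();f=s['contact_force'];c,sn=np.cos(th),np.sin(th)
        L.append((th,f@[c,sn,0],f@[-sn,c,0],f[2]))
        if hit: break
    L=np.array(L)
    if not quiet: print(L.round(2))
    s=readout.sense();e=s['eef_pos'];print('hit',hit,e.round(2),'ang',np.arctan2(e[1]-W[1],e[0]-W[0]),'cmd',th,'clock',s['clock'],'w',s['gripper_width'])
    return th,hit,L
E
python3 - <<'E'
from h import *
x,y=564.9,-193.5
print(bot.movel([x,y,184],velocity=20,force_limit=5));s=readout.sense();print(s['eef_pos'],s['contact_force'])
z=s['eef_pos'][2]
# tool centre circle = wheel centre + same grasp offset
W=[593.3,-158.8];th0=np.arctan2(y-W[1],x-W[0])
crank(W,45,th0,z,-1.6)
E
```

```text
True
[ 565.26016963 -193.67619953  186.78114768] [ 0.06387917 -0.59941453  5.21656804]
[[-2.66  0.09 -1.81  3.25]
 [-3.06  0.38 -1.42  3.79]
 [-3.46  0.39 -1.46  2.73]
 [-3.86 -0.26 -1.56  2.68]]
hit False [ 559.8  -128.73  186.83] ang 2.4102466834313607 cmd -3.856682749672278 clock 14.6833 w 28.82349956612803
```

```bash
python3 - <<'E'
from h import *
W=[593.3,-158.8]
for n in('side','scene'):
    q=cams.camera(n)
    for r in cams.pinpoint(q,'pin_foot')[:1]: print(n,r['conf'],onz(q,r['centre'],95).round(1))
th,hit,L=crank(W,45,-3.8567,186.8,-9,lim=12)
bot.hold(.1);print(readout.sense()['contact_force'])
q=cams.camera('side');cv2.imwrite('pics/s2.png',cv2.resize(q['frame'][90:190,210:310],(500,500)))
E
```

```text
side 0.85 [ 558.1 -116.7   95. ]
[[-4.25  1.42 -1.66  3.01]
 [-4.64  0.71 -2.26  3.86]]
hit True [ 580.02 -116.2   186.76] ang 1.8730154165709152 cmd -4.639308695652174 clock 15.4583 w 28.982343410436343
[2.01507413 2.30329079 4.58826727]
```

View pics/s2.png

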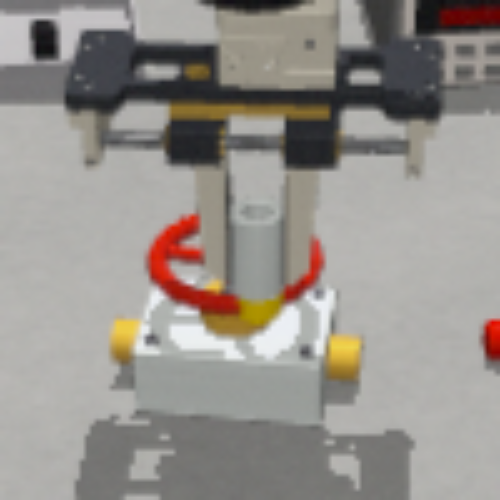

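The wheel follows the sleeve, with the boss under it at tile (258,310). Only about 2.15 rad has been turned, so that hit was a transient. I'll continue with a firmer grip and a higher limit.

```bash
python3 - <<'E'
from h import *
W=[593.3,-158.8]
bot.grab(45)
th,hit,L=crank(W,45,-4.41,186.8,-7.2,lim=30)
bot.hold(.3);s=readout.sense();print(s['contact_force'],s['gripper_force'],s['eef_pos'])
E
```

```text
[[-4.81  2.4  -0.98  5.79]
 [-5.21  3.76 -0.57  5.54]
 [-5.61  5.06  0.21  3.15]
 [-6.01  5.41  0.14  3.21]
 [-6.41  5.87  4.68  1.49]
 [-6.81 -0.61  4.39  3.52]]
hit True [ 638.84 -164.07  186.87] ang -0.11528184696953354 cmd -6.810000000000002 clock 17.925 w 28.55444601271323
[-2.18941183  4.1163727   3.47674378] 45.000450387597084 [ 638.97086195 -164.05936723  186.86105403]
```

```bash
python3 - <<'E'
from h import *
W=[593.3,-158.8]
for dy in(1,2,3,4,5):
    e=readout.sense()['eef_pos']
    th=-.115-dy/45
    h=bot.movel([W[0]+45*np.cos(th),W[1]+45*np.sin(th),186.8],velocity=20,force_limit=40)
    s=readout.sense();print(dy,h,s['eef_pos'].round(2),s['contact_force'].round(1))
    if h or abs(s['contact_force'][1])>25: break
q=cams.camera('side');
for r in cams.pinpoint(q,'pin_foot')[:1]: print(r['conf'],onz(q,r['centre'],95).round(1))
p,po=wrist();cv2.imwrite('pics/st.png',np.hstack([cv2.resize(p['frame'],(450,400)),cv2.resize(q['frame'][90:190,220:307],(350,400))]))
print(readout.sense()['clock'])
E
```

```text
1 False [ 638.56 -164.11  186.88] [2.9 5.3 1.8]
2 False [ 638.54 -164.23  186.86] [2.2 7.8 2.9]
3 False [ 638.55 -164.36  186.9 ] [3.6 9.6 3. ]
4 False [ 638.52 -164.52  186.87] [ 4.3 12.1  2.8]
5 False [ 638.53 -164.62  186.86] [ 3.6 14.3  2.6]
0.86 [ 636.9 -160.3   95. ]
19.6417
```

View pics/st.png

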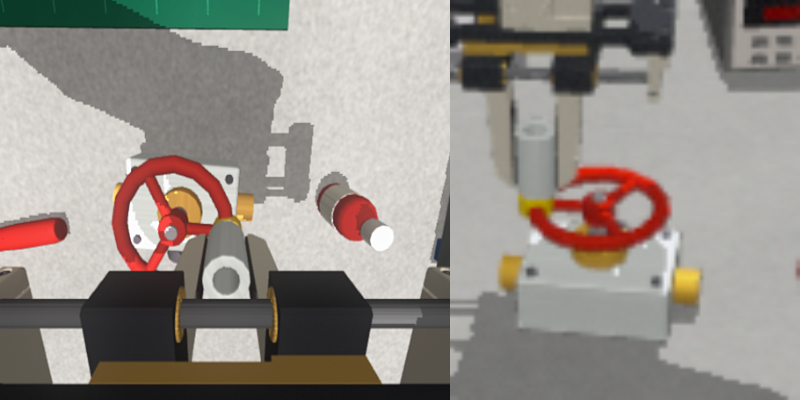

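The TCP moved only 0.6 mm under 5 mm of command while the push rose to 14 N, against about 3 N of wheel friction. The wheel is on its stop after about 4.1 rad. I'll hold briefly, then back off two turns.

```bash
python3 - <<'E'
from h import *
W=[593.3,-158.8]
bot.hold(.4)
th,hit,L=crank(W,45,-.115,186.6,2*np.pi*2+.105,lim=40,quiet=True)
print(np.abs(L).max(0).round(1),len(L))
bot.hold(.3)
s=readout.sense();print(s['contact_force'],s['gripper_force'],s['eef_pos'])
q=cams.camera('side')
for r in cams.pinpoint(q,'pin_foot')[:1]: print(r['conf'],onz(q,r['centre'],95).round(1))
p,po=wrist();cv2.imwrite('pics/en.png',np.hstack([cv2.resize(p['frame'],(450,400)),cv2.resize(q['frame'][90:190,220:307],(350,400))]))
E
```

```text
hit False [ 638.76 -159.51  186.89] ang -0.015626639460089662 cmd 12.556370614359166 clock 32.1 w 28.73650479923582
[12.6  5.3  3.  11.3] 32
[5.27533795 0.68191942 5.67466634] 45.00094581395388 [ 638.74101956 -159.52930589  186.87137322]
0.78 [ 642.3 -168.4   95. ]
```

View pics/en.png

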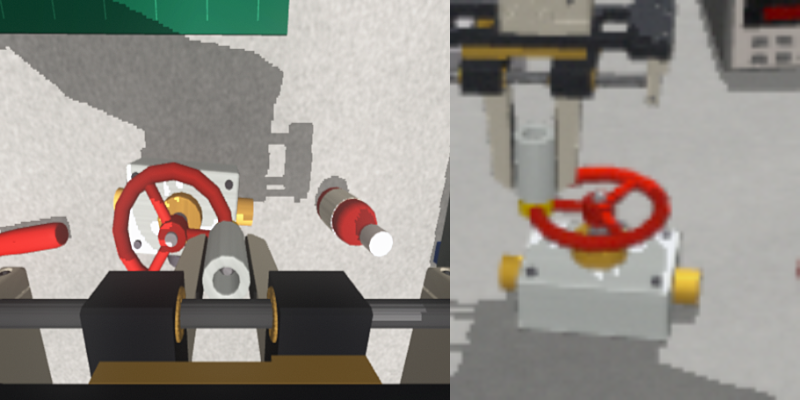

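The wheel spokes and boss look the same as in the closed-stop picture (side tile boss at (535,208), hub at (598,208)), so it is two turns back. The sleeve is down on the boss and still gripped at 45 N.

```bash
python3 -c "
from h import *
print(finish_job())"
```

```text
the job is handed in; nothing more can be done
None
```

The middle sleeve is seated on the pin; I cranked the valve closed to its stop, backed it off two turns, and handed the job in at about 32 s still gripping the sleeve, though no verdict was shown.

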